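Pull out the drying rack until it locks and lay the spatula on it

TASK

Pull the two-bar drying rack out by its cross handle until its lock button clicks out of the top of the channel. Then lay the wooden spatula flat across the two pulled-out bars, about midway along them, to dry, and let go of it. Leave the other things on the shelf where they are and the rack locked.

Things in the scene. Friction and masses are not known exactly. Their poses are not given: they have to be found in the camera images.
- rack: fixed drying rack, screwed to the board: two parallel square aluminium channels (200 mm long, 32 mm wide, tops 93 mm above the board, centre lines 100 mm apart, at y = +50 and -50 mm) on a 160 mm wide base plate. Two bars telescope out of the channels' front mouths. The origin is on the board, below the middle of the front mouths; its x axis points from the mouths back into the channels, so the bars come out along its -x; z is up. Yaw varies by up to 0.2 rad.
- bars (a joint): how far the bars are pulled out of the rack, in m: 0 fully in, 0.120 at the lock, end stop at 0.123. It starts between 0 and 0.04. Sliding takes about 3 to 5 N plus 12 N per m/s.
- lock_button (a joint): rise of the spring lock button in m: 0 while it is held down hidden under the channel's top, 0.010 when it has clicked out. It springs out by itself once the bars are about 0.1175 to 0.120 m out and then keeps them from sliding back. Do not push it in again.
- handle (a point): middle of the cross handle, a level steel bar of 16 mm diameter and 132 mm length which joins the front ends of the two sliding bars, parallel to the rack's y; its centre is 75 mm above the board, 60 mm in front of the channel mouths when the bars are fully in and 180 mm when they are locked. It moves with the bars.
- button_hole (a point): centre of the dark round hole in the top of the +y channel, 35 mm behind its mouth, 93 mm above the board; the steel lock button (14 mm diameter) comes up through it and then stands 7 mm proud.
- rest (a point): fixed point on the rack, midway between the two bars, 90 mm in front of the channel mouths, at the height of the bars' top edge (83 mm above the board): the middle of where the spatula should lie. The bars are round steel of 16 mm diameter, centre lines at 50 mm either side.
- spatula_mid (a point): point on the wooden spatula about its balance point, where it is best gripped, 6 mm above its flat underside. The spatula is 200 mm long and lies flat on the board; its x axis points from the handle to the blade, z up. The handle, 18 mm wide and 12 mm thick, runs from 108 mm behind this point to 22 mm ahead of it; the blade, 55 mm wide and 7 mm thick, runs from 22 mm to 92 mm ahead. Mass about 60 g. It lies to the left or right of the rack.
- colander: bystander: stainless steel colander, 150 mm across, 75 mm high, with two wire handles; origin under its centre
- jug: bystander: white ceramic jug, 100 mm across, 155 mm high, handle on its +y side; origin under its centre
- clip: bystander: blue spring clip, 90 mm long, 35 mm wide, 20 mm high, lying on the board below the sliding bars; origin under its centre
- organiser: bystander: plastic pill organiser with a row of seven clear flaps, 180 by 42 by 23 mm, long side along its x; lies on the side of the rack where the spatula is not; origin under its centre
- brush: bystander: wooden laundry brush, 45 by 150 by 38 mm, long side along its y, lying between the robot and the rack; origin under its centre
Mind the look-alikes: they are no part of the job. What is meant by the part that bears spatula_mid is not orange or yellow, and is the larger of those in its own colour.

How it is judged:
By the outcome, as a careful person would: the job done as asked, in the order asked, and still so for the second after the job is handed in, with the robot touching nothing.
It also fails if it takes over 54 s, if anything falls off the work surface, if the arm or the gripper's body presses on something with over 40 N, if the wrist force passes 120 N, or if a joint passes its speed limit or range.

ROBOT

A 7-joint arm with a two-finger parallel gripper is mounted at the origin on the work surface. World frame = base frame: x ahead of the robot, y to its left, z up, the work surface at z = 0. Lengths are in m, angles in rad, forces in N, time in s.
With the tool pointing down it reaches from about 0.4 to 0.85 m from the base axis. Payload 4.5 kg.
Tool frame: the origin (TCP) lies midway between the tips of the shut fingers; the grasp point (between the pads) lies 19 mm behind it; z points along the fingers, y is the line along which they close (so a half turn about z gives the same grasp; the last joint's range is limited). The gripper opens to 88 mm and grips with 3 to 60 N. Pads are 18 mm wide; open, the fingers measure 123 mm over their backs; the gripper's body (75 mm by 187 mm) begins 45 mm behind the grasp point.
Start: joints at [-1.257, 0.689, -0.195, 1.565, 0.157, 0.902, -0.215], TCP at [0.173, 0.601, 0.239] pointing down, gripper open.
Joint ranges: [-3.01, 3.01], [-0.46, 2.08], [-1.47, 1.51], [0.13, 2.56], [-1, 4.14], [0.04, 2.09], [-2.66, 2.66]. Speed limits (rad/s): [2.57, 2.57, 3.14, 3.14, 3.14, 3.14, 3.14].

INTERFACE

Orientations are given as [roll, pitch, yaw] about the fixed x, y, z axes, in that order (R = Rz(yaw) Ry(pitch) Rx(roll)).
In Python, from workcell import bot, camera, camera_params gives the robot as it stands.
- The arm moves only by the shell command python3 -m crank 'ROWS' [FORCE]. ROWS is JSON, a list of rows, each a list of 3 entries, a list of its own where there are three numbers: the shift along the world's x, y, z in mm, then the turn, a rotation vector about the world's x, y, z in rad, then the finger opening in mm, from 0 to 88.1. In form: [[[tx, ty, tz], [rx, ry, rz], hand], ...]. A call has 1 to 10 rows; each row is the pose to reach, as a shift and turn from the pose commanded when the call began; what a row does not reach only later rows make up. A row lasts 1/12 s, in which the tool goes at most 41.7 mm and 7.16 degrees, less where a joint would pass 70% of its speed; a pose out of reach is approached as far as the arm can. A call with a gripper value outside its range is refused whole. The fingers move at their own pace and stop on an object; FORCE is the grip in N (left out, the last holds). Time passes only in rows, so rows that repeat a pose let the fingers close. It gives the time, the measured TCP pose, the force, the opening and the grip force at its end, in the units of the state.
- bot.get_obs(): the state, without advancing time (a new reading comes with each control period).
- camera(name): name is "scene" or "top" or "wrist"; returns (picture, depth): 400x640x3 uint8, red, green, blue; 400x640 float32, m along the optical axis (not along the pixel's ray), 0 where there is no reading.
- camera_params(name): a dict with "K" (3x3 intrinsics, pixels), "origin" and "rotation" of the camera in the world; the wrist camera has in their place "mount" (4x4, takes a point from camera to tool coordinates, whose origin is the TCP and whose axes are the flange's). Camera axes: x right, y up, looking along -z (the intrinsics and any distortion apply to the point x, -y, -z); pixel columns grow to the right and rows downward; lengths in m; the calibration is good to about 2 mm. The wrist camera is an equidistant fisheye: a pixel r from the principal point sees the ray r / f radians off the axis. A picture is of the moment at which its call begins: read the wrist's pose just before it. camera_params takes no time and is no camera call.
- bot.sign_off(): hands the job in; it is judged then, once.
The state is a dict: "time_s": time; "joints": joint angles; "qd": joint speeds; "joint_efforts": joint torques, N m; "tool_pos": TCP position; "eef_rot": TCP orientation; "contact_force": force on the tool from outside, world axes, zero at the start; "wrist_torque": the same for the moment, N m; "opening": finger opening in m; "grasp_force": force on a finger pad.
Only numpy, scipy, OpenCV 4.12 (cv2) and the standard library are available. Lean on these libraries where they do the work, as an engineer would, in place of code of your own. Each camera call takes 0.05 s, during which the arm holds its last target. There are 200 camera calls.

## Working session

There is one attempt and no reset: what is moved stays moved. The work goes in short steps, Python scripts to look and compute and a shell command to move; the robot and the scene stay as the last step left them, time stands still between calls to the robot, and variables do not carry over. Pictures are saved under pics/ and viewed, at most 10 in all, crops included, and the job is handed in when it is done.

```bash
mkdir -p pics; ls; cat > h.py <<'E'
import numpy as np, cv2
from workcell import bot, camera, camera_params
def ray(name,u,v):
    p=camera_params(name);K=np.array(p["K"])
    d=np.linalg.inv(K)@[u,v,1]; d=np.array([d[0],-d[1],-d[2]])
    return np.array(p["origin"]),np.array(p["rotation"])@d
def on_plane(name,u,v,z):
    o,d=ray(name,u,v); return o+d*(z-o[2])/d[2]
def cloud(name,dep):
    p=camera_params(name);K=np.array(p["K"])
    v,u=np.mgrid[:400,:640]
    c=np.stack([(u-K[0,2])/K[0,0]*dep,-(v-K[1,2])/K[1,1]*dep,-dep],-1)
    return c@np.array(p["rotation"]).T+np.array(p["origin"])
E
python3 - <<'E'
from h import *
for n in("top","scene"):
    p=camera_params(n);print(n,p)
    im,d=camera(n);np.savez(f"{n}0.npz",im=im,d=d)
    cv2.imwrite(f"pics/{n}0.png",im[:,:,::-1])
o=bot.get_obs();print({k:np.round(v,3) for k,v in o.items()})
E
```

```text
pics
top {'K': array([[405.70299107,   0.        , 327.30632414],
       [  0.        , 405.70299107, 197.84908652],
       [  0.        ,   0.        ,   1.        ]]), 'origin': array([ 0.44320261, -0.03364624,  1.1254603 ]), 'rotation': array([ 0.05120669,  0.0043751 , -1.57340238])}
scene {'K': array([[431.38568956,   0.        , 319.58514274],
       [  0.        , 431.38568956, 196.77723741],
       [  0.        ,   0.        ,   1.        ]]), 'origin': array([ 1.05952386, -0.70198431,  0.75399095]), 'rotation': array([ 0.90704274, -0.01752012,  0.70962917])}
{'time_s': np.float64(0.1), 'joints': array([-1.257,  0.69 , -0.194,  1.566,  0.157,  0.903, -0.215]), 'qd': array([-0.001, -0.003, -0.001, -0.003,  0.002, -0.   , -0.001]), 'joint_efforts': array([-4.0000e-03, -5.2850e+01, -1.2720e+00, -1.5384e+01, -5.3000e-02,
        2.0000e-03,  0.0000e+00]), 'tool_pos': array([0.173, 0.6  , 0.238]), 'eef_rot': array([-3.14 ,  0.   ,  2.862]), 'contact_force': array([-1.109, -0.045, -0.063]), 'wrist_torque': array([ 0.033, -0.002,  0.028]), 'grasp_force': np.float64(0.0), 'opening': np.float64(0.088)}
```

```bash
python3 - <<'E'
s=open('h.py').read()
s=s.replace('np.array(p["rotation"])','R.from_euler("xyz",p["rotation"]).as_matrix()').replace('import numpy as np, cv2','import numpy as np, cv2\nfrom scipy.spatial.transform import Rotation as R')
open('h.py','w').write(s)
E
```

```text
(no output)
```

View pics/top0.png

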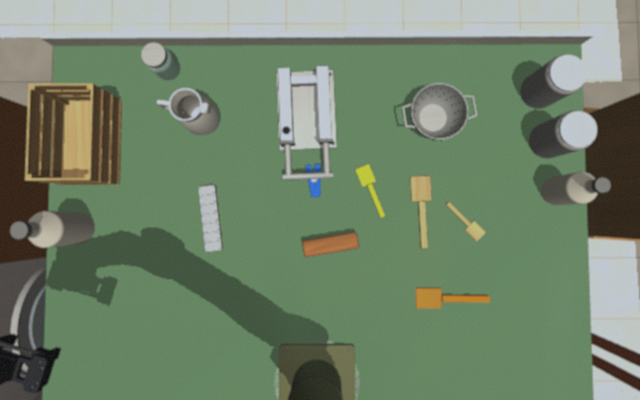

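View pics/scene0.png

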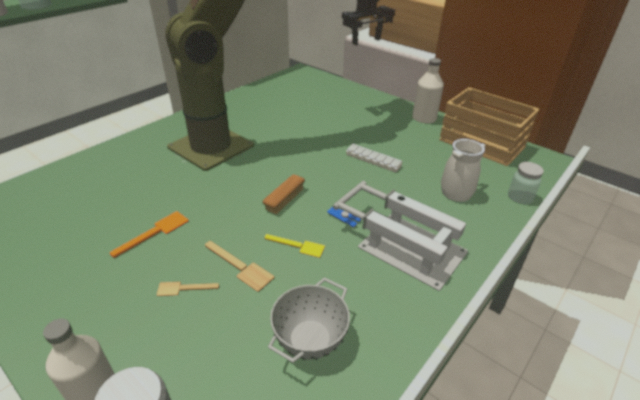

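The top view (up = +x, left = +y) shows the rack with its handle running from (285,178) to (331,176) and its hole at (286,130). The target is the larger natural-wood spatula, with its blade at (421,188) and handle end at (424,247). The small one at (465,222), the yellow one and the orange one are look-alikes. The blue clip lies under the bars and the brush is at (330,244). The scene view agrees.

```bash
python3 - <<'E'
from h import *
z=np.load("top0.npz");im,d=z["im"],z["d"];P=cloud("top",d);Z=P[...,2]
hsv=cv2.cvtColor(im,cv2.COLOR_RGB2HSV)
# spatula
m=cv2.inRange(hsv,(8,60,100),(28,190,255));m[:170]=0;m[252:]=0;m[:,:405]=0;m[:,436:]=0
ys,xs=np.nonzero(m);print("spat px",len(xs),xs.min(),xs.max(),ys.min(),ys.max())
pts=np.array([on_plane("top",u,v,.009)[:2] for u,v in zip(xs,ys)])
print(pts.min(0),pts.max(0))
hd=pts[ys>205];(vx,vy,x0,y0)=cv2.fitLine(hd.astype(np.float32),cv2.DIST_L2,0,.01,.01).ravel()
if vx<0:vx,vy=-vx,-vy
s=(pts-[x0,y0])@[vx,vy];n=(pts-[x0,y0])@[-vy,vx]
print("dir",vx,vy,"len",np.ptp(s),"blade w",np.ptp(n[s>s.max()-.05]))
print("mid from tip",np.array([x0,y0])+(s.max()-.092)*np.array([vx,vy]),"from tail",np.array([x0,y0])+(s.min()+.108)*np.array([vx,vy]))
# rack: channel tops by height, handle
roi=np.zeros(Z.shape,bool);roi[60:190,265:350]=1
ch=roi&(np.abs(Z-.093)<.008)&(d>0);cy,cx=np.nonzero(ch)
print("ch",len(cx),np.median(Z[ch]))
n_,lab,st,ce=cv2.connectedComponentsWithStats(ch.astype(np.uint8))
for i in range(1,n_):
    if st[i][4]>100:
        q=P[lab==i][:,:2].astype(np.float32);r=cv2.minAreaRect(q);print(st[i],r);l=cv2.fitLine(q,cv2.DIST_HUBER,0,.01,.01).ravel();print(l)
h=on_plane("top",286,130,.093);print("hole",h)
for u in(290,308,326):
    for v in range(172,182): print(u,v,np.round(P[v,u],4),im[v,u].sum(),end=" | ")
    print()
print("clip Z max",Z[165:197,305:322].max())
b=cv2.inRange(hsv,(0,120,60),(12,255,230));b[:230]=0;b[258:]=0;b[:,:295]=0;b[:,365:]=0
print("brush",cv2.minAreaRect(P[b>0][:,:2].astype(np.float32)),np.percentile(Z[b>0],90))
E
```

```text
spat px 831 410 430 176 248
[ 0.36232032 -0.31225729] [ 0.56017081 -0.25707387]
dir 0.99922305 0.03941161 len 0.1989934420625988 blade w 0.05535213400539736
mid from tip [ 0.46910892 -0.28847686] from tail [ 0.4701147  -0.28843719]
ch 1918 0.09211990300902306
[278  67  17  78 961] ((0.7368931174278259, 0.07949189841747284), (0.20112843811511993, 0.03544742241501808), 3.260686159133911)
[0.99907875 0.04291467 0.73541313 0.07879815]
[316  66  17  77 945] ((0.7405726909637451, -0.021181171759963036), (0.19955360889434814, 0.036013416945934296), 1.523409366607666)
[ 0.99908775  0.04270378  0.7390812  -0.02066578]
hole [0.67112729 0.07649419 0.093     ]
290 172 [0.5636 0.0669 0.0839] 444 | 290 173 [0.5614 0.0672 0.0806] 443 | 290 174 [0.559  0.0673 0.0793] 479 | 290 175 [0.5563 0.0672 0.0799] 533 | 290 176 [0.5536 0.0671 0.0808] 563 | 290 177 [0.5512 0.0673 0.0791] 543 | 290 178 [0.5487 0.0674 0.0782] 454 | 290 179 [0.5466 0.0679 0.0731] 374 | 290 180 [0.5509 0.0748 0.0008] 328 | 290 181 [ 0.5484  0.0752 -0.0029] 329 | 
308 172 [0.572  0.0242 0.0105] 280 | 308 173 [0.5616 0.0207 0.0775] 3
[... 180 characters left out ...]
89] 395 | 308 179 [0.5527 0.0243 0.0088] 346 | 308 180 [0.5497 0.0241 0.0122] 330 | 308 181 [ 0.5481  0.0248 -0.0011] 322 | 
326 172 [ 0.5638 -0.026   0.0804] 529 | 326 173 [ 0.561  -0.026   0.0817] 534 | 326 174 [ 0.5581 -0.026   0.0846] 536 | 326 175 [ 0.5556 -0.026   0.0835] 526 | 326 176 [ 0.5535 -0.026   0.0792] 485 | 326 177 [ 0.5511 -0.026   0.0772] 418 | 326 178 [ 0.5561 -0.0254  0.0013] 355 | 326 179 [ 0.5532 -0.0254  0.0026] 340 | 326 180 [ 0.5509 -0.0253 -0.0023] 339 | 326 181 [ 5.479e-01 -2.540e-02  2.000e-04] 339 | 
clip Z max 0.08474089643928218
brush ((0.37460336089134216, -0.030255578458309174), (0.03543665632605553, 0.12458592653274536), 10.6905517578125) 0.03991555414342081
```

Measured: rack origin (0.639, 0.025) with yaw 0.042. The hole checks to 1 mm. The bars are about 24 mm out, with the handle middle at (0.555, 0.021). Spatula mid is (0.4695, -0.2885), yaw 0.039. I'll move above the handle first.

```bash
python3 -m crank '[[[382,-579,0],[0,0,-1.249],88],[[382,-579,0],[0,0,-1.249],88],[[382,-579,0],[0,0,-1.249],88],[[382,-579,0],[0,0,-1.249],88],[[382,-579,0],[0,0,-1.249],88],[[382,-579,0],[0,0,-1.249],88],[[382,-579,0],[0,0,-1.249],88],[[382,-579,0],[0,0,-1.249],88],[[382,-579,0],[0,0,-1.249],88],[[382,-579,0],[0,0,-1.249],88]]' 30
```

```text
time_s: 0.93
tool_pos: [0.4026, 0.2511, 0.2387]
eef_rot: [-3.141, 0.0, 1.607]
contact_force: [0.7, -0.0, -0.4]
opening: 0.0882
grasp_force: 0.0
```

```bash
python3 -m crank '[[[152,-230,0],[0,0,0],88],[[152,-230,0],[0,0,0],88],[[152,-230,0],[0,0,0],88],[[152,-230,0],[0,0,0],88],[[152,-230,0],[0,0,0],88],[[152,-230,0],[0,0,0],88],[[152,-230,0],[0,0,0],88],[[152,-230,0],[0,0,0],88],[[152,-230,0],[0,0,0],88]]'; python3 - <<'E'
from h import *
o=bot.get_obs();print(o["tool_pos"],o["eef_rot"])
im,d=camera("wrist");cv2.imwrite("pics/w1.png",im[:,:,::-1]);print(camera_params("wrist"))
E
```

```text
time_s: 1.68
tool_pos: [0.5542, 0.0213, 0.2383]
eef_rot: [-3.141, 0.0, 1.609]
contact_force: [-0.4, 0.4, 1.0]
opening: 0.088
grasp_force: 0.0
[0.55417889 0.02125266 0.23825359] [-3.14096761e+00  3.85390884e-04  1.60924920e+00]
{'K': array([[309.70691629,   0.        , 323.46065428],
       [  0.        , 309.70691629, 200.13535746],
       [  0.        ,   0.        ,   1.        ]]), 'mount': array([[-9.05835169e-04,  9.51149373e-01,  3.08729735e-01,
         7.96244499e-02],
       [ 9.99999488e-01,  7.22175240e-04,  7.09158055e-04,
         1.30746732e-04],
       [ 4.51558269e-04,  3.08730220e-01, -9.51149540e-01,
        -1.45341999e-01],
       [ 0.00000000e+00,  0.00000000e+00,  0.00000000e+00,
         1.00000000e+00]])}
```

View pics/w1.png

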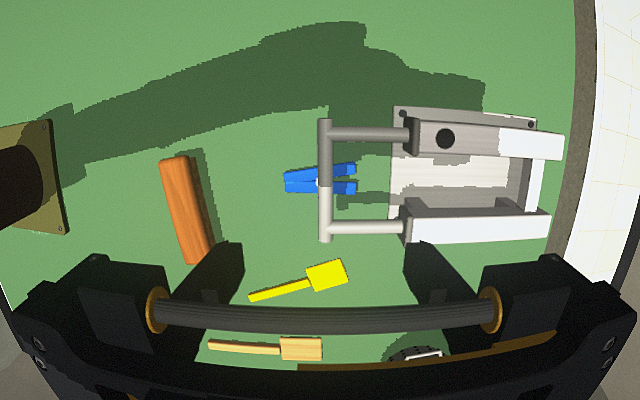

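The wrist view shows the handle at column 325, between the fingers and centred on the closing axis, with the clip below. Descending and closing.

```bash
python3 -m crank '[[[1,0,-40],[0,0,0],88],[[1,0,-80],[0,0,0],88],[[1,0,-120],[0,0,0],88],[[1,0,-155],[0,0,0],88],[[1,0,-180],[0,0,0],88],[[1,0,-182],[0,0,0],88],[[1,0,-182],[0,0,0],40],[[1,0,-182],[0,0,0],10],[[1,0,-182],[0,0,0],10],[[1,0,-182],[0,0,0],10]]' 30; python3 -m crank '[[[0,0,0],[0,0,0],10],[[0,0,0],[0,0,0],10],[[0,0,0],[0,0,0],10]]'
```

```text
time_s: 2.57
tool_pos: [0.5563, 0.0234, 0.0587]
eef_rot: [3.138, -0.0, 1.613]
contact_force: [-0.1, -0.8, 0.3]
opening: 0.0634
grasp_force: 0.0
time_s: 2.82
tool_pos: [0.5554, 0.0229, 0.0574]
eef_rot: [3.14, -0.0, 1.613]
contact_force: [0.1, 0.8, 0.7]
opening: 0.0433
grasp_force: 0.0
```

```bash
python3 -m crank '[[[0,0,0],[0,0,0],10],[[0,0,0],[0,0,0],10],[[0,0,0],[0,0,0],10],[[0,0,0],[0,0,0],10],[[0,0,0],[0,0,0],10],[[0,0,0],[0,0,0],10],[[0,0,0],[0,0,0],10]]'
```

```text
time_s: 3.4
tool_pos: [0.5556, 0.023, 0.0567]
eef_rot: [3.141, -0.0, 1.613]
contact_force: [1.6, 0.1, -0.8]
opening: 0.0149
grasp_force: 29.9
```

Gripped. Pulling 85 mm along (-1, -0.042), then creeping.

```bash
python3 -m crank '[[[-8,0,0],[0,0,0],10],[[-18,-1,0],[0,0,0],10],[[-28,-1,0],[0,0,0],10],[[-38,-2,0],[0,0,0],10],[[-48,-2,0],[0,0,0],10],[[-58,-2.5,0],[0,0,0],10],[[-68,-3,0],[0,0,0],10],[[-77,-3,0],[0,0,0],10],[[-85,-3.5,0],[0,0,0],10],[[-90,-4,0],[0,0,0],10]]' 30; python3 -m crank '[[[-2,0,0],[0,0,0],10],[[-3,0,0],[0,0,0],10],[[-3,0,0],[0,0,0],10],[[-3,0,0],[0,0,0],10]]'; python3 - <<'E'
from h import *
im,d=camera("scene");o=bot.get_obs();print(o["tool_pos"],o["contact_force"])
cv2.imwrite("pics/s1.png",cv2.resize(im[170:270,330:480,::-1],None,fx=4,fy=4,interpolation=cv2.INTER_CUBIC))
E
```

```text
time_s: 4.23
tool_pos: [0.4679, 0.0192, 0.0568]
eef_rot: [3.135, -0.0, 1.613]
contact_force: [6.4, 0.7, -7.1]
opening: 0.0147
grasp_force: 30.3
time_s: 4.57
tool_pos: [0.4647, 0.019, 0.0568]
eef_rot: [3.136, -0.0, 1.613]
contact_force: [5.5, -0.5, -4.6]
opening: 0.0149
grasp_force: 30.2
[0.46470573 0.0190002  0.0567463 ] [ 5.69912931 -1.30256516 -6.41018097]
```

View pics/s1.png

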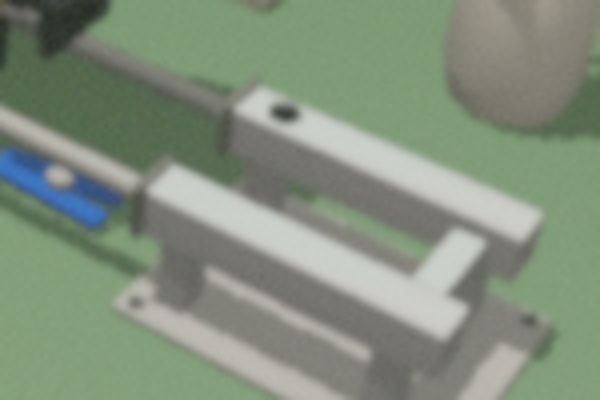

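The hole is still dark at crop (285,112), full-image (401,198), so it is not locked yet at about 114 mm. Creeping on.

```bash
python3 -m crank '[[[-1,0,0],[0,0,0],10],[[-2,0,0],[0,0,0],10],[[-3,0,0],[0,0,0],10],[[-4,0,0],[0,0,0],10],[[-5,0,0],[0,0,0],10],[[-5,0,0],[0,0,0],10],[[-5,0,0],[0,0,0],10]]'; cat > btn.py <<'E'
from h import *
im,d=camera("scene");o=bot.get_obs();print(o["tool_pos"],o["contact_force"],o["opening"])
print(im[193:201,395:408].sum(2)//3)
E
python3 btn.py
```

```text
time_s: 5.2
tool_pos: [0.4569, 0.0187, 0.0567]
eef_rot: [-3.141, 0.0, 1.613]
contact_force: [2.7, -0.0, -3.4]
opening: 0.0144
grasp_force: 30.1
[0.4568413  0.01868668 0.05673218] [ 2.24693762 -1.83981171 -2.63148973] 0.0144359988074572
[[196 193 185 175 163 151 145 139 136 135 134 136 134]
 [201 199 193 188 178 170 162 155 146 141 140 133 135]
 [203 198 189 183 182 177 175 166 155 146 145 144 138]
 [202 194 177 168 171 173 171 166 151 154 164 162 155]
 [201 191 163 144 146 153 150 137 129 142 169 179 175]
 [200 190 157 129 120 119 117 106  99 128 168 189 193]
 [194 189 171 145 123 111 103  99 106 138 173 193 201]
 [177 185 181 172 158 144 134 137 150 172 190 199 203]]
```

The hole is now filled with a bright shape, and the bars are at about 0.122. I'll release the handle, retreat upward, and check the lock.

```bash
python3 -m crank '[[[0,0,0],[0,0,0],60],[[0,0,0],[0,0,0],60],[[0,0,0],[0,0,0],60],[[0,0,0],[0,0,0],60],[[0,0,0],[0,0,0],60],[[0,0,30],[0,0,0],60],[[0,0,70],[0,0,0],60],[[0,0,110],[0,0,0],60],[[0,0,150],[0,0,0],60],[[0,0,150],[0,0,0],60]]'; python3 - <<'E'
from h import *
im,d=camera("scene")
cv2.imwrite("pics/s2.png",cv2.resize(im[160:270,320:480,::-1],None,fx=4,fy=4,interpolation=cv2.INTER_CUBIC))
E
```

```text
time_s: 6.08
tool_pos: [0.4602, 0.019, 0.2127]
eef_rot: [3.13, -0.001, 1.612]
contact_force: [-0.0, -0.3, 0.0]
opening: 0.06
grasp_force: 0.0
```

View pics/s2.png

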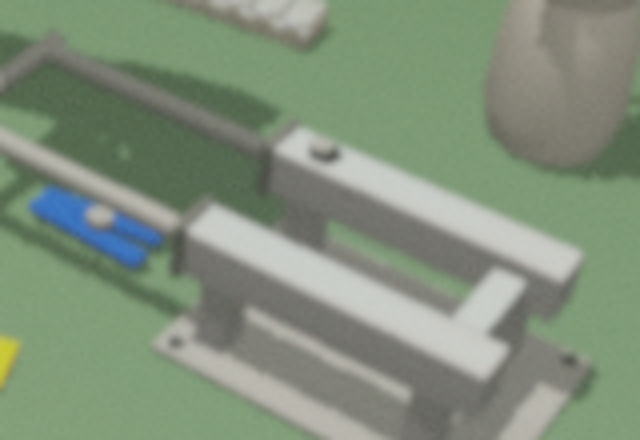

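The button now stands proud at crop (322,150), so the rack is locked with the handle free. On to the spatula, turning -1.574 about z.

```bash
python3 -m crank '[[[3,-40,-3],[0,0,-0.12],60],[[5,-80,-3],[0,0,-0.24],60],[[7,-120,-3],[0,0,-0.36],50],[[9,-160,-3],[0,0,-0.48],44],[[10,-200,-3],[0,0,-0.6],44],[[11,-235,-3],[0,0,-0.72],44],[[12,-265,-3],[0,0,-0.84],44],[[13,-290,-3],[0,0,-0.96],44],[[13,-305,-3],[0,0,-1.08],44],[[13,-307,-3],[0,0,-1.2],44]]'; python3 -m crank '[[[0,0,0],[0,0,-0.12],44],[[0,0,0],[0,0,-0.24],44],[[0,0,0],[0,0,-0.36],44],[[0,0,0],[0,0,-0.374],44],[[0,0,0],[0,0,-0.374],44],[[0,0,0],[0,0,-0.374],44]]'
python3 - <<'E'
from h import *
o=bot.get_obs();print(o["tool_pos"],o["eef_rot"],o["joints"])
im,d=camera("wrist");cv2.imwrite("pics/w2.png",im[:,:,::-1])
p=camera_params("wrist");K=p["K"];M=p["mount"];Rt=R.from_euler("xyz",o["eef_rot"]).as_matrix()
def wp(u,v,z):
    a=np.array([u-K[0,2],v-K[1,2]]);r=np.hypot(*a);t=r/K[0,0];a=a/max(r,1e-9)*np.sin(t)
    c=M[:3,:3]@np.array([a[0],-a[1],-np.cos(t)]);c=Rt@c;og=o["tool_pos"]+Rt@M[:3,3]
    return og+c*(z-og[2])/c[2]
hsv=cv2.cvtColor(im,cv2.COLOR_RGB2HSV);m=cv2.inRange(hsv,(8,60,90),(22,200,255))
n,l,st,c=cv2.connectedComponentsWithStats(m)
for i in range(1,n):
    if st[i][4]>300:
        ys,xs=np.nonzero(l==i);P=np.array([wp(u,v,.009)[:2] for u,v in zip(xs,ys)]).astype(np.float32)
        print(st[i],cv2.minAreaRect(P))
E
```

```text
time_s: 6.97
tool_pos: [0.4683, -0.292, 0.2025]
eef_rot: [3.14, 0.003, 0.402]
contact_force: [0.6, -0.3, 1.2]
opening: 0.0441
grasp_force: 0.0
time_s: 7.47
tool_pos: [0.4696, -0.2876, 0.2029]
eef_rot: [-3.141, 0.002, 0.042]
contact_force: [1.2, -0.2, -0.2]
opening: 0.0442
grasp_force: 0.0
[ 0.46957468 -0.28762527  0.20294586] [-3.14090379e+00  1.62170518e-03  4.18620368e-02] [ 0.18646819  0.68977206  0.47888988  1.8494715  -0.4623331   0.71634897
 -0.60146569]
[ 302   92   50   62 1775] ((0.5280083417892456, -0.2887495756149292), (0.06744975596666336, 0.0538603849709034), 2.4115235805511475)
[  90  219   93   41 2772] ((0.3666263222694397, -0.02264557033777237), (0.054844774305820465, 0.17234866321086884), 9.664215087890625)
[240 356 218  15 914] ((0.16197894513607025, -0.3448306620121002), (0.015376510098576546, 0.3628828823566437), 2.5238263607025146)
```

View pics/w2.png

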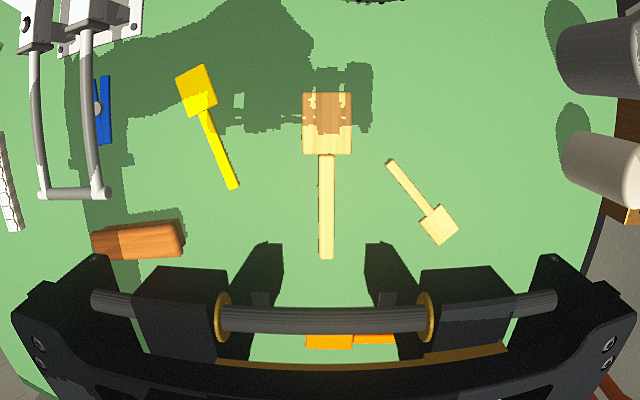

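The wrist view shows the spatula centred between the fingers, with its blade at (327,123) and handle down to (326,258). The small look-alike is clear at the right. Both estimates agree within 2–3 mm. Descending.

```bash
python3 -m crank '[[[1,-2,-40],[0,0,0],44],[[1,-2,-80],[0,0,0],44],[[1,-2,-120],[0,0,0],44],[[1,-2,-155],[0,0,0],44],[[1,-2,-180],[0,0,0],44],[[1,-2,-192],[0,0,0],44],[[1,-2,-196],[0,0,0],44],[[1,-2,-198],[0,0,0],44],[[1,-2,-198],[0,0,0],44],[[1,-2,-198],[0,0,0],30]]' 25; python3 -m crank '[[[0,0,0],[0,0,0],8],[[0,0,0],[0,0,0],8],[[0,0,0],[0,0,0],8],[[0,0,0],[0,0,0],8],[[0,0,0],[0,0,0],8],[[0,0,0],[0,0,0],8],[[0,0,0],[0,0,0],8]]'
```

```text
time_s: 8.35
tool_pos: [0.472, -0.2907, 0.0072]
eef_rot: [3.14, -0.002, 0.039]
contact_force: [-0.6, 0.4, -0.7]
opening: 0.0393
grasp_force: 0.0
time_s: 8.93
tool_pos: [0.4715, -0.2902, 0.0064]
eef_rot: [3.141, -0.001, 0.039]
contact_force: [0.5, -0.2, 5.6]
opening: 0.0174
grasp_force: 25.0
```

```bash
python3 -m crank '[[[0,0,10],[0,0,0],8],[[0,0,30],[0,0,0],8],[[0,0,60],[0,0,0],8],[[0,0,95],[0,0,0],8],[[0,0,130],[0,0,0],8],[[0,0,160],[0,0,0],8],[[0,0,180],[0,0,0],8],[[0,0,190],[0,0,0],8],[[0,0,190],[0,0,0],8],[[0,0,190],[0,0,0],8]]'
python3 -m crank '[[[6,15,0],[0,0,0.06],8],[[12,45,0],[0,0,0.16],8],[[18,80,0],[0,0,0.28],8],[[25,115,0],[0,0,0.4],8],[[32,150,0],[0,0,0.52],8],[[39,185,0],[0,0,0.64],8],[[46,215,0],[0,0,0.76],8],[[53,245,0],[0,0,0.88],8],[[60,270,0],[0,0,1.0],8],[[68,290,0],[0,0,1.12],8]]'
```

```text
time_s: 9.77
tool_pos: [0.4708, -0.2895, 0.1954]
eef_rot: [-3.141, 0.0, 0.039]
contact_force: [0.0, -0.5, -0.3]
opening: 0.0176
grasp_force: 25.0
time_s: 10.6
tool_pos: [0.5377, 0.0046, 0.194]
eef_rot: [-3.137, -0.0, 1.172]
contact_force: [0.5, -0.7, 0.1]
opening: 0.0174
grasp_force: 25.0
```

```bash
python3 -m crank '[[[4,8,0],[0,0,0.12],8],[[8,16,0],[0,0,0.24],8],[[10,21,0],[0,0,0.36],8],[[10,21,0],[0,0,0.454],8],[[10,21,0],[0,0,0.454],8],[[10,21,-20],[0,0,0.454],8],[[10,21,-40],[0,0,0.454],8],[[10,21,-50],[0,0,0.454],8],[[10,21,-50],[0,0,0.454],8],[[10,21,-50],[0,0,0.454],8]]'
python3 - <<'E'
from h import *
o=bot.get_obs();print(o["tool_pos"],o["eef_rot"])
im,d=camera("scene");cv2.imwrite("pics/s3.png",cv2.resize(im[120:270,280:480,::-1],None,fx=4,fy=4,interpolation=cv2.INTER_CUBIC))
E
```

```text
time_s: 11.43
tool_pos: [0.5483, 0.0211, 0.145]
eef_rot: [-3.139, -0.0, 1.612]
contact_force: [-0.1, 0.1, -1.1]
opening: 0.0179
grasp_force: 25.0
[0.54832285 0.02114413 0.14503324] [-3.13939210e+00 -4.00231672e-05  1.61240666e+00]
```

View pics/s3.png

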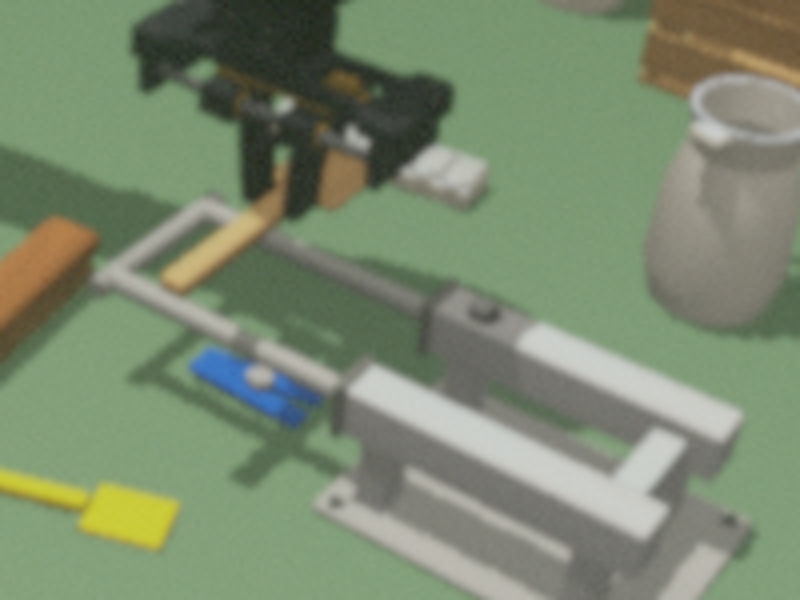

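The spatula is held level across the bars, with the blade on the +y side, and the rack is still locked. Lowering to TCP z ≈ 0.090.

```bash
python3 -m crank '[[[0,0,-15],[0,0,0],8],[[0,0,-30],[0,0,0],8],[[0,0,-42],[0,0,0],8],[[0,0,-49],[0,0,0],8],[[0,0,-53],[0,0,0],8],[[0,0,-54],[0,0,0],8],[[0,0,-55],[0,0,0],8],[[0,0,-55],[0,0,0],8],[[0,0,-55],[0,0,0],8]]'
```

```text
time_s: 12.23
tool_pos: [0.5495, 0.0209, 0.0914]
eef_rot: [3.14, -0.0, 1.613]
contact_force: [0.6, -0.0, -0.8]
opening: 0.0175
grasp_force: 25.0
```

```bash
python3 -m crank '[[[0,0,-1],[0,0,0],8],[[0,0,-1.5],[0,0,0],8],[[0,0,-2],[0,0,0],8],[[0,0,-2],[0,0,0],8],[[0,0,-2],[0,0,0],8]]'
```

```text
time_s: 12.65
tool_pos: [0.5493, 0.021, 0.0893]
eef_rot: [3.141, -0.0, 1.613]
contact_force: [-0.9, 0.2, 6.0]
opening: 0.0173
grasp_force: 25.0
```

Contact at 6 N, as it should be. Opening slowly, then retreating.

```bash
python3 -m crank '[[[0,0,0],[0,0,0],20],[[0,0,0],[0,0,0],23],[[0,0,0],[0,0,0],27],[[0,0,0],[0,0,0],32],[[0,0,0],[0,0,0],40],[[0,0,0],[0,0,0],44],[[0,0,0],[0,0,0],44],[[0,0,0],[0,0,0],44]]'; python3 -m crank '[[[0,0,10],[0,0,0],44],[[0,0,30],[0,0,0],44],[[0,0,60],[0,0,0],44],[[0,0,95],[0,0,0],44],[[0,0,130],[0,0,0],44],[[-10,-30,140],[0,0,0],44],[[-20,-60,140],[0,0,0],44],[[-40,-95,140],[0,0,0],44],[[-60,-130,140],[0,0,0],44],[[-60,-130,140],[0,0,0],44]]'
python3 - <<'E'
from h import *
im,d=camera("scene");cv2.imwrite("pics/s4.png",cv2.resize(im[120:270,280:480,::-1],None,fx=4,fy=4,interpolation=cv2.INTER_CUBIC))
E
```

```text
time_s: 13.32
tool_pos: [0.549, 0.0209, 0.0887]
eef_rot: [3.142, 0.0, 1.613]
contact_force: [0.1, 0.3, -0.0]
opening: 0.044
grasp_force: 0.0
time_s: 14.15
tool_pos: [0.4837, -0.1179, 0.2297]
eef_rot: [-3.138, 0.005, 1.6]
contact_force: [-0.7, -0.0, 0.8]
opening: 0.0441
grasp_force: 0.0
```

View pics/s4.png

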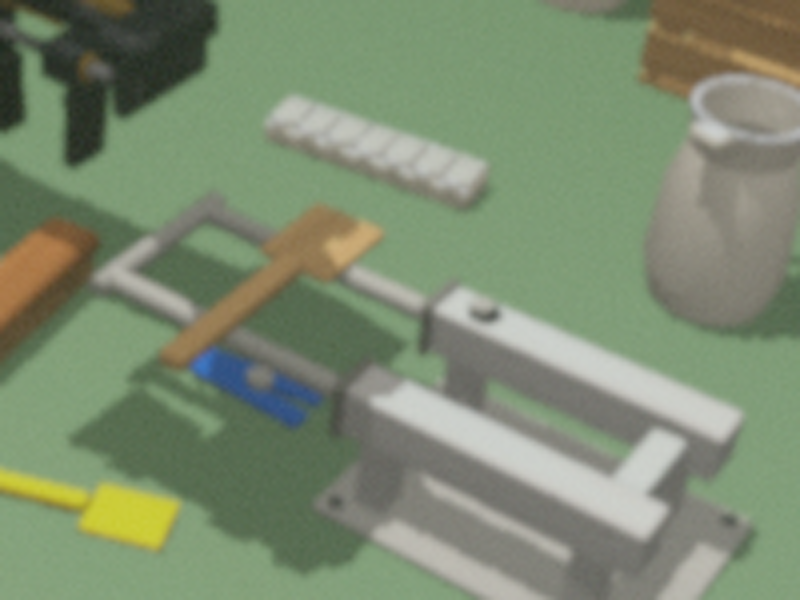

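The spatula lies flat across both bars, about midway along them, from (175,355) to (350,235). The button is up at (485,305), and everything else is where it was. A few idle rows to settle, then handing in.

```bash
python3 -m crank '[[[0,0,0],[0,0,0],44],[[0,0,0],[0,0,0],44],[[0,0,0],[0,0,0],44],[[0,0,0],[0,0,0],44]]'; python3 -c "
from workcell import bot;print(bot.sign_off())"
```

```text
time_s: 14.53
tool_pos: [0.4898, -0.1076, 0.2288]
eef_rot: [3.141, -0.001, 1.615]
contact_force: [-0.0, 0.0, 1.0]
opening: 0.044
grasp_force: 0.0
the job is handed in; nothing more can be done
None
```

I pulled the rack out until its lock button clicked up, laid the large wooden spatula flat across the two bars about midway along, let go of it, and handed the job in at 14.5 s with the robot clear of everything.

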